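# Weigh the returned paint bottles on the beam scale

### The job

Check the glow-paint bottles back in by weight: stand every bottle that is on the table upright in the pockets of the white caddy, shared out so that it hangs roughly level, hang the caddy by its handle bar on the scale's sprung hook and let go until it has settled. Then slide the brass poise along the beam until the beam's tip floats at the centre mark of the guard loop, and leave it balanced with your hand off for three seconds while I note the weight. Finally set the loaded caddy back squarely on its rubber mat, slide the poise fully home to zero, and leave the brush jar, palette and paint tub where they are.

Things in the scene. Friction and masses are not known exactly. Their poses are not given: they have to be found in the camera images.
- bottle_green: squeeze bottle of glow paint, neon green with a pale label, squat, 58 across and 115 high, 90 to 140 g; origin at the centre of its underside, z up. Body to 50, sloping shoulder to 62, round cap collar 28 across from 62 to 86 (take it here), then a thin nozzle. May be absent
- bottle_orange: squeeze bottle of glow paint, neon orange with a pale label, squat, 58 across and 115 high, 90 to 140 g; origin at the centre of its underside, z up. Body to 50, sloping shoulder to 62, round cap collar 28 across from 62 to 86 (take it here), then a thin nozzle. May be absent
- bottle_pink: squeeze bottle of glow paint, neon pink with a pale label, squat, 58 across and 115 high, 90 to 140 g; origin at the centre of its underside, z up. Body to 50, sloping shoulder to 62, round cap collar 28 across from 62 to 86 (take it here), then a thin nozzle. May be absent
- bottle_yellow: squeeze bottle of glow paint, neon yellow with a pale label, squat, 58 across and 115 high, 90 to 140 g; origin at the centre of its underside, z up. Body to 50, sloping shoulder to 62, round cap collar 28 across from 62 to 86 (take it here), then a thin nozzle. May be absent
- caddy: white open caddy, 200 g, 143 along its x by 202 along its y; origin: centre of its underside, z up. Floor 5 thick, walls 45 high. Four bottle pockets, 64 square, centred at x = +-34.5, y = +-64, with a brush trough between them along x. A steel wire arch with the handle bar stands over y = 0, its uprights at x = +-69. Starts on the mat
- caddy_bar (a point): middle of the handle bar, on its centreline: straight 8 thick steel bar along the caddy's x, from x = -59 to 59, 165 above the caddy's underside; this goes into the hook. Axes as the caddy's
- caddy_grip (a point): middle of the blue grip block on top of the bar: 36 (x) by 18 (y), from 168 to 203 above the caddy's underside, this point at 187.5. With a finger at each end of its 36 length (closing along the caddy's x) the fingers stay clear of the hook; a finger on a y side would meet the hook tip. Axes as the caddy's
- mat: grey rubber mat, 200 (x) by 260 (y), 4 thick, fixed to the table; origin at the centre of its underside. The caddy belongs on its middle, 143 side along the mat's x
- scale: blue stand of a beam scale, fixed; origin on the table under the pivot, z up. Base 100 (x) by 180 (y) by 16, column 28 thick, pivot 300 high. Beam along the scale's y: on +y a 40 mm brass counterweight (55 from the pivot) and the brass spring barrel (18 thick, 100 from the pivot, 268 to 308 high) with the hook; on -y the poise and, at 258, the orange tip. A bracket runs below it, 207 high
- beam (a joint): tilt of the beam, rad: 0 = level, tip at the red mark; grows as the hook end sinks and the tip rises; stops at -0.10 and 0.10. Centred means within 0.025. Oil damped: at rest in about 3 s. Off the stops, 1 mm of poise travel outward lowers it by 4 to 6 milliradians. Hook empty, it is level with the poise at zero
- hook (a joint): how far the sprung hook is drawn down out of its barrel, m: about 0 empty, at most 0.03; about 0.022 per kg hung on it. Shakes for about a second after loading
- poise (a joint): place of the brass poise on the beam, m: 0 = home, at the zero notch 30 mm from the pivot; grows outward (scale's -y) to 0.19. Slides with about 2 N of friction and stays where it is left; the notches, every 10 mm, are marks only. Each kg on the hook needs about 0.214 of travel to balance: 0.07 to 0.17 for a loaded caddy
- hook_seat (a point): where the bar's centreline lies when hung; moves with the hook. Unloaded and level: 150 from the pivot along the scale's +y, 250 high. Hook: 22 wide steel strap bent to a vee that the bar beds into; shank under the barrel, 50 back towards the pivot; upturned tip 26 beyond the seat, its top 26 above it. Lower the bar, lying along the scale's x, between barrel and tip from 40 or more above. Axes as the beam's
- poise_top (a point): middle of the top face of the brass poise: a block 36 (x, across the beam) by 40 (y, along it) by 56 high, 700 g, riding on the beam; grip it across the beam on its upper 20. Axes as the beam's
- guard_mark (a point): red centre mark of the white guard loop round the beam's orange tip; fixed, 257 from the pivot along the scale's -y, 300 high
- brush_jar: glass jar with three brushes, 76 across, jar 100 high, brushes to 195; origin at the centre of its underside; leave alone
- palette: round white palette with dabs of paint, 150 across, 8 thick; origin at the centre of its underside; leave alone
- tub: pink paint tub with black lid, 88 across, 72 high; origin at the centre of its underside; leave alone

How it is judged:
On the way, in this order (a step that is already met when the one before it is completed fails the run):
1. caddy with all the bottles in it hangs roughly level by its bar on the sprung hook, let go and settled (x of bottle_green in the frame of caddy between -0.05 and 0.05 m and y of bottle_green in the frame of caddy between -0.075 and 0.075 m and z of bottle_green in the frame of caddy between -0.005 and 0.025 m and angle between the z axis of each of bottle_green, bottle_orange, bottle_pink, bottle_yellow and the z axis of caddy, either way round below 0.3 rad and x of bottle_orange in the frame of caddy between -0.05 and 0.05 m and y of bottle_orange in the frame of caddy between -0.075 and 0.075 m and z of bottle_orange in the frame of caddy between -0.005 and 0.025 m and x of bottle_pink in the frame of caddy between -0.05 and 0.05 m and y of bottle_pink in the frame of caddy between -0.075 and 0.075 m and z of bottle_pink in the frame of caddy between -0.005 and 0.025 m and x of bottle_yellow in the frame of caddy between -0.05 and 0.05 m and y of bottle_yellow in the frame of caddy between -0.075 and 0.075 m and z of bottle_yellow in the frame of caddy between -0.005 and 0.025 m and distance between caddy_bar and hook_seat below 0.025 m and height (world z) of caddy above 0.03 m and angle between caddy's own z axis and vertical below 0.35 rad and linear speed of caddy below 0.03 m/s and angular speed of caddy below 0.3 rad/s and velocity of joint hook between -0.01 and 0.01 m/s and velocity of joint beam between -0.04 and 0.04 rad/s and contact force between each of the fingers, the arm and anything else below 0.1 N), for 0.5 s.
2. the beam is balanced at the centre mark with the loaded caddy hanging and the hand off, at rest, for 2 s (all of step 1 and value of joint beam between -0.025 and 0.025 rad), for 2 s.
At the end, for the whole second after the job is handed in: All bottles present stand upright in the caddy's pockets; the caddy stands flat and at rest on its mat, centred within 35 mm each way and square within 0.3 rad; the poise is home (below 8 mm) and the empty beam level within 0.05 rad; nothing touched (x of bottle_green in the frame of caddy between -0.05 and 0.05 m and y of bottle_green in the frame of caddy between -0.075 and 0.075 m and z of bottle_green in the frame of caddy between -0.005 and 0.025 m and angle between the z axis of each of bottle_green, bottle_orange, bottle_pink, bottle_yellow and the z axis of caddy, either way round below 0.3 rad and x of bottle_orange in the frame of caddy between -0.05 and 0.05 m and y of bottle_orange in the frame of caddy between -0.075 and 0.075 m and z of bottle_orange in the frame of caddy between -0.005 and 0.025 m and x of bottle_pink in the frame of caddy between -0.05 and 0.05 m and y of bottle_pink in the frame of caddy between -0.075 and 0.075 m and z of bottle_pink in the frame of caddy between -0.005 and 0.025 m and x of bottle_yellow in the frame of caddy between -0.05 and 0.05 m and y of bottle_yellow in the frame of caddy between -0.075 and 0.075 m and z of bottle_yellow in the frame of caddy between -0.005 and 0.025 m and x of caddy in the frame of mat between -0.035 and 0.035 m and y of caddy in the frame of mat between -0.035 and 0.035 m and height (world z) of caddy below 0.012 m and angle between caddy's own z axis and vertical below 0.08 rad and angle between the x axis of caddy and the x axis of mat, either way round below 0.3 rad and linear speed of caddy below 0.02 m/s and value of joint poise below 0.008 m and value of joint beam between -0.05 and 0.05 rad and contact force between each of the fingers, the arm and anything else below 0.1 N).
It fails at once if the brush jar disturbed (moved more than 30 mm or tipped) (distance of brush_jar from where it was at the start of the episode above 0.03 m or angle between brush_jar's own z axis and vertical above 0.4 rad).
It fails at once if the palette disturbed (moved more than 30 mm or tipped) (distance of palette from where it was at the start of the episode above 0.03 m or angle between palette's own z axis and vertical above 0.4 rad).
It fails at once if the paint tub disturbed (moved more than 30 mm or tipped) (distance of tub from where it was at the start of the episode above 0.03 m or angle between tub's own z axis and vertical above 0.4 rad).
Of bottle_green, bottle_orange, bottle_pink, bottle_yellow only 2 to 4 are there at a start; the rules pass over those that are not, and their reading is None.
At some moment in a run one of bottle_green, bottle_orange, bottle_pink, bottle_yellow may be knocked a few centimetres aside while the robot is not near it.
It also fails if it takes over 210 s, if anything falls off the work surface, if the arm or the gripper's body presses on something with over 40 N, if the wrist force passes 120 N, or if a joint passes its speed limit or range.

### The arm

A 6-joint arm with a two-finger parallel gripper is mounted at the origin on the work surface. World frame = base frame: x ahead of the robot, y to its left, z up, the work surface at z = 0. Lengths are in m, angles in rad, forces in N, time in s.
With the tool pointing down it reaches from about 0.35 to 0.8 m from the base axis. Payload 7.3 kg.
Tool frame: the origin (TCP) lies between the finger pads; the fingertips stand 25 mm ahead of it and the grasp point (between the pads) lies 6 mm ahead of it (r.tip_extent is the distance from the TCP to the fingertips, in m); z points along the fingers, y is the line along which they close (so a half turn about z gives the same grasp; the last joint's range is limited). The gripper opens to 85 mm and grips with 20 to 120 N. Pads are 22 mm wide; open, the fingers measure 114 mm over their backs; the gripper's body (76 mm by 85 mm) begins 54 mm behind the grasp point. The pads swing forward as they close: fully open they stand 13 mm farther back than shut.
Start: joints at [1.078, 0.342, 1.524, -0, 1.275, -0.146], TCP at [0.178, 0.494, 0.256] pointing down, gripper open.
Joint ranges: [-2.53, 2.53], [-0.77, 2.02], [0.04, 2.7], [-1, 4.14], [0.28, 2.66], [-3.11, 3.11]. Speed limits (rad/s): [2.57, 2.57, 3.14, 3.14, 3.14, 3.14].

### API

Orientations are given as a unit quaternion [x, y, z, w].
In Python, from workcell import r, command_gripper, optics gives the robot as it stands. The module is installed in compiled form; this text tells all that it offers. Calls block until the motion is done:
- r.reach(position, orientation): joint-space move of the TCP to a pose.
- r.move_straight(position, orientation=None, speed=0.15, max_force=None): straight line of the TCP; orientation=None keeps the orientation; speed is the mean speed in m/s. With max_force (N) it stops when the force on the tool has changed by that much, and returns True; else False.
- r.movej(angles): joint-space move.
- command_gripper(opening, force=None): finger opening in m; force is the grip in N (None keeps the last); returns when the fingers have stopped.
- r.hold(seconds).
- r.solve_ik(position, orientation): joint angles nearest the present ones, or None.
- r.read_state(): the state.
- optics.get_image(name): name is "side" or "top" or "wrist"; returns (picture, depth): 420x560x3 uint8, red, green, blue; 420x560 float32, m along the optical axis (not along the pixel's ray), 0 where there is no reading.
- optics.camera_model(name): a dict with "K" (3x3 intrinsics, pixels), "R" (3x3) and "t" (3): a world point X has camera coordinates R X + t; the wrist camera has in their place "tool_from_camera" (4x4, takes a point from camera to tool coordinates, whose origin is the TCP and whose axes are the flange's). Camera axes: x right, y down, z forward; pixel columns grow to the right and rows downward; lengths in m; the calibration is good to about 2 mm. A picture is of the moment at which its call begins: read the wrist's pose just before it. camera_model takes no time and is no camera call.
A pose or a line that the arm cannot do raises r.PlanningError and nothing moves.
- r.finish_job(): hands the job in; it is judged then, once.
The state is a dict: "time_s": time; "joint_positions": joint angles; "dq": joint speeds; "tau": joint torques, N m; "eef_pos": TCP position; "eef_rot": TCP orientation; "contact_force": force on the tool from outside, world axes, zero at the start; "torque": the same for the moment, N m; "grip_width": finger opening in m; "grip_force": force on a finger pad.
Only numpy, scipy, OpenCV 4.12 (cv2) and the standard library are available. Lean on these libraries where they do the work, as an engineer would, in place of code of your own. Each camera call takes 0.05 s, during which the arm holds its last target. There are 200 camera calls.

## Working session

There is one attempt and no reset: what is moved stays moved. The work goes in short steps, each a Python script; the robot and the scene stay as the last script left them, time stands still between calls to the robot, and variables do not carry over. Pictures are saved under pics/ and viewed, at most 14 in all, crops included, and the job is handed in when it is done.

```bash
mkdir -p pics; ls
python3 - <<'E'
from workcell import r, command_gripper, optics
import cv2,numpy as np
np.set_printoptions(precision=4,suppress=True)
for n in ("top","side"):
    im,d=optics.get_image(n); cv2.imwrite(f"pics/{n}0.png",im[:,:,::-1]); np.savez(f"pics/{n}0.npz",im=im,d=d)
    print(n,optics.camera_model(n),(d==0).mean())
print(optics.camera_model("wrist"),r.read_state(),r.tip_extent)
E
```

```text
pics
top {'K': array([[449.2097,   0.    , 276.2349],
       [  0.    , 449.2097, 208.9965],
       [  0.    ,   0.    ,   1.    ]]), 'R': array([[ 0.0268, -0.9996, -0.0103],
       [-0.9913, -0.0252, -0.1295],
       [ 0.1292,  0.0137, -0.9915]]), 't': array([-0.0021,  0.5436,  1.4674])} 0.003932823129251701
side {'K': array([[518.5232,   0.    , 279.2636],
       [  0.    , 518.5232, 203.7605],
       [  0.    ,   0.    ,   1.    ]]), 'R': array([[ 0.9953, -0.0933,  0.0246],
       [-0.0322, -0.5612, -0.827 ],
       [ 0.0909,  0.8224, -0.5616]]), 't': array([-0.4937,  0.1878,  1.6325])} 0.010718537414965987
{'K': array([[333.6251,   0.    , 276.7267],
       [  0.    , 333.6251, 209.1003],
       [  0.    ,   0.    ,   1.    ]]), 'tool_from_camera': array([[-0.0003, -0.9492, -0.3146,  0.0819],
       [ 1.    , -0.0004,  0.0002,  0.0007],
       [-0.0004, -0.3146,  0.9492, -0.1176],
       [ 0.    ,  0.    ,  0.    ,  1.    ]])} {'time_s': 0.1, 'joint_positions': array([ 1.078 ,  0.3427,  1.5249,  0.    ,  1.2754, -0.146 ]), 'dq': array([ 0.0015, -0.0027, -0.0036, -0.0006,  0.001 ,  0.0009]), 'tau': array([ -0.0004, -43.445 , -24.649 ,  -0.0003,   0.0047,   0.    ]), 'eef_pos': array([0.1783, 0.4935, 0.2557]), 'eef_rot': array([ 0.1725,  0.985 , -0.0007, -0.0002]), 'contact_force': array([-0.1346, -0.626 , -0.2496]), 'torque': array([-0.0164,  0.0263, -0.0186]), 'grip_force': 0.0, 'grip_width': 0.0851395779113574} 0.025
```

View pics/top0.png

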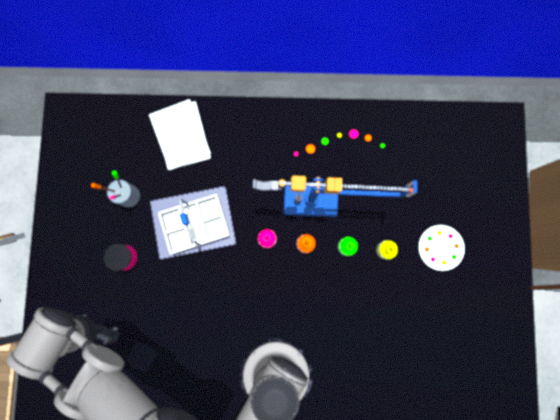

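View pics/side0.png

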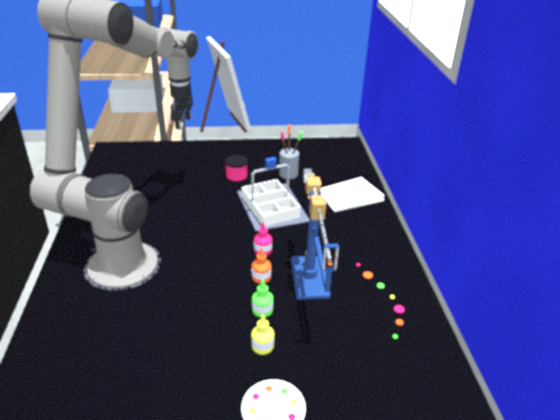

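Top view: all four bottles are present: pink (267,238), orange (306,243), green (348,246), yellow (388,250). The caddy is on its mat at (195,222) with the blue grip at (184,218). On the scale, the hook is at (265,185) and the tip at (410,187). Jar (122,192), tub (120,257), palette (441,247). I'll turn these into coordinates next.

```bash
cat > h.py <<'E'
from workcell import r, command_gripper, optics
import cv2,numpy as np
from scipy.spatial.transform import Rotation as Ro
np.set_printoptions(precision=4,suppress=True)
def cloud(im,d,K,R,t):
    v,u=np.mgrid[:d.shape[0],:d.shape[1]]
    c=np.stack([(u-K[0,2])/K[0,0]*d,(v-K[1,2])/K[1,1]*d,d],-1)
    P=(c-t)@R           # R^T (c-t)
    P[d==0]=np.nan
    return P,cv2.cvtColor(im,cv2.COLOR_RGB2HSV)
def cam(n):
    m=optics.camera_model(n)
    if n=="wrist":
        s=r.read_state(); T=np.eye(4); T[:3,:3]=Ro.from_quat(s["eef_rot"]).as_matrix(); T[:3,3]=s["eef_pos"]
        W=np.linalg.inv(T@m["tool_from_camera"]); R,t=W[:3,:3],W[:3,3]
    else: R,t=m["R"],m["t"]
    im,d=optics.get_image(n)
    return im,d,m["K"],R,t
HUE={"pink":(158,176),"orange":(4,15),"green":(48,72),"yellow":(24,34)}
def quat(a):  # tool down, closing line (tool y) at world angle a
    y=np.array([np.cos(a),np.sin(a),0]); z=np.array([0,0,-1.]); x=np.cross(y,z)
    return Ro.from_matrix(np.stack([x,y,z],1)).as_quat()
E
python3 - <<'E'
from h import *
for n in("top","side"):
    f=np.load(f"pics/{n}0.npz"); m=optics.camera_model(n); P,H=cloud(f["im"],f["d"],m["K"],m["R"],m["t"])
    h,s,v=H[...,0].astype(int),H[...,1],H[...,2]; x,y,z=P[...,0],P[...,1],P[...,2]
    print(n,"cam",-m["R"].T@m["t"])
    def st(l,M):
        p=P[M]
        if len(p): print(l,M.sum(),"med",np.nanmedian(p,0),"min",np.nanpercentile(p,2,0),"max",np.nanpercentile(p,98,0))
    print("table z",np.nanmedian(z[(v<40)&(np.abs(z)<.05)]))
    work=(x>.2)&(x<.9)&(abs(y)<.5)
    for k,(a,b) in HUE.items():
        M=work&(h>=a)&(h<=b)&(s>130)&(v>120)
        st(k,M&(z>.02)&(z<.15)); st(k+" collar",M&(z>.062)&(z<.09))
    blue=(h>100)&(h<125)&(s>120)
    st("grip",blue&work&(z>.16)&(y>.1)&(y<.35))
    st("base",blue&work&(z>0.005)&(z<.03)); st("blue high",blue&work&(z>.1)&(y<.1))
    st("brass",work&(h>10)&(h<25)&(s>80)&(z>.25))
    st("tall",work&(z>.22)&(y<.12))
    st("white caddy rim",work&(s<60)&(v>150)&(z>.035)&(z<.06)&(y>.05)&(y<.35))
    Mm=work&(z>-.004)&(z<.012)&(y>.05)&(y<.35)&(v>80)&(x<.62); 
    if n=="top":
        print(f["im"][240,160:175])
E
```

```text
top cam [ 0.3493 -0.0084  1.5253]
table z 0.0009446931483300125
pink 248 med [0.4308 0.0486 0.0537] min [0.3445 0.0136 0.0262] max [0.4711 0.4944 0.1094]
pink collar 30 med [0.4326 0.0435 0.065 ] min [0.3889 0.0232 0.0621] max [0.4447 0.4887 0.0897]
orange 93 med [ 0.4283 -0.0854  0.0524] min [ 0.4055 -0.1149  0.0325] max [ 0.4611 -0.0598  0.1036]
orange collar 7 med [ 0.4178 -0.0833  0.064 ] min [ 0.4145 -0.0877  0.0624] max [ 0.429  -0.0755  0.0897]
green 262 med [ 0.426  -0.2221  0.0581] min [ 0.4004 -0.2519  0.0356] max [ 0.454  -0.2     0.1078]
green collar 64 med [ 0.427  -0.2242  0.0841] min [ 0.4117 -0.2437  0.0623] max [ 0.4433 -0.2118  0.0896]
yellow 254 med [ 0.4181 -0.351   0.0583] min [ 0.393  -0.3808  0.0431] max [ 0.4451 -0.3302  0.11  ]
yellow collar 55 med [ 0.418  -0.351   0.0834] min [ 0.4027 -0.3699  0.0622] max [ 0.4346 -0.3401  0.0899]
grip 61 med [0.4859 0.2821 0.2073] min [0.4716 0.2735 0.1895] max [0.5015 0.2914 0.2121]
base 1457 med [ 0.5617 -0.1018  0.0148] min [ 0.2167 -0.4477  0.0051] max [0.8505 0.4229 0.0232]
blue high 460 med [ 0.5758 -0.2482  0.2088] 
[... 1345 characters left out ...]
6]
yellow collar 51 med [ 0.4173 -0.3697  0.0738] min [ 0.4052 -0.3748  0.0643] max [ 0.4313 -0.3483  0.0843]
grip 110 med [0.488  0.2768 0.1953] min [0.4711 0.2651 0.1708] max [0.5062 0.2924 0.2088]
base 976 med [ 0.5635 -0.139   0.015 ] min [ 0.5295 -0.198   0.0061] max [ 0.6185 -0.0217  0.0238]
blue high 697 med [ 0.5743 -0.2021  0.2059] min [ 0.5657 -0.3692  0.1043] max [ 0.5885 -0.1068  0.3368]
brass 335 med [ 0.5712 -0.1607  0.3057] min [ 0.5598 -0.3663  0.2715] max [ 0.5967 -0.0146  0.323 ]
tall 1197 med [ 0.5752 -0.1653  0.3007] min [ 0.5597 -0.3692  0.2252] max [0.5949 0.0674 0.3358]
white caddy rim 618 med [0.4973 0.2539 0.0438] min [0.3985 0.1687 0.0353] max [0.5782 0.3457 0.0531]
```

Run:
```python
import cv2
im=cv2.imread("pics/top0.png")
a=cv2.resize(im[165:265,140:260],None,fx=3.3,fy=3.3,interpolation=cv2.INTER_CUBIC)
b=cv2.resize(im[165:225,245:425],None,fx=4.4,fy=4.4,interpolation=cv2.INTER_CUBIC)
import numpy as np
c=np.zeros((600,796,3),np.uint8); c[:264,:792]=b; c[266:266+330,:396]=a
s=cv2.imread("pics/side0.png"); q=cv2.resize(s[150:280,230:350],None,fx=2.5,fy=2.5); c[270:270+325,440:740]=q
cv2.imwrite("pics/z0.png",c)
```

```text
(no output)
```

View pics/z0.png

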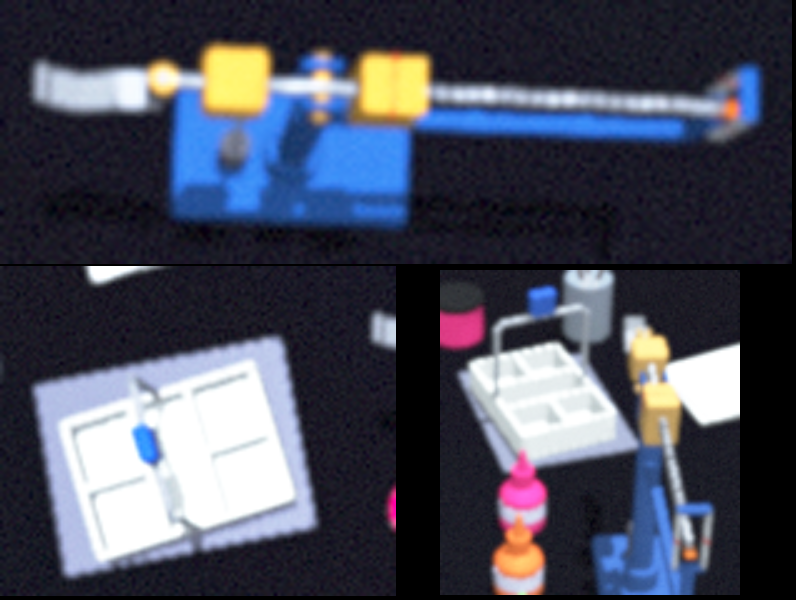

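The zoom shows the hook open at the left (world +y), then barrel, counterweight, pivot, poise at home, and the tip and guard at the right. Scale axes are therefore nearly world axes, and the caddy's bar runs roughly along world x. Next: caddy, mat and scale poses, and nozzle positions.

Run:
```python
from h import *
for n in("top","side"):
    f=np.load(f"pics/{n}0.npz"); m=optics.camera_model(n); P,H=cloud(f["im"],f["d"],m["K"],m["R"],m["t"])
    h,s,v=H[...,0].astype(int),H[...,1],H[...,2]; x,y,z=P[...,0],P[...,1],P[...,2]
    C=-m["R"].T@m["t"]
    def plane(M,zz): # cast pixel rays of mask onto plane z=zz
        vv,uu=np.nonzero(M); d=np.stack([(uu-m["K"][0,2])/m["K"][0,0],(vv-m["K"][1,2])/m["K"][1,1],np.ones(len(uu))],1)@m["R"]
        return (C+d*((zz-C[2])/d[:,2:]))[:,:2]
    print(n)
    for k,(a,b) in HUE.items():
        M=(x>.35)&(x<.5)&(y<.15)&(y>-.45)&(h>=a)&(h<=b)&(s>130)&(v>120)&(z>.095)&(z<.12)
        print(k,"nozzle",M.sum(),plane(M,.105).mean(0))
    reg=(x>.35)&(x<.65)&(y>.1)&(y<.4)
    rim=(reg&(z>.036)&(z<.058)&(v>150)&(s<70)).astype(np.uint8)
    p=plane(rim>0,.045).astype(np.float32); print("rim",cv2.minAreaRect(p))
    mat=(reg&(z<.06)&(v>120)).astype(np.uint8)
    c=max(cv2.findContours(mat,cv2.RETR_EXTERNAL,cv2.CHAIN_APPROX_NONE)[0],key=cv2.contourArea)[:,0]
    MM=np.zeros_like(mat,bool); MM[c[:,1],c[:,0]]=True
    print("mat",cv2.minAreaRect(plane(MM,.004).astype(np.float32)))
    g=reg&(h>100)&(h<125)&(s>150)&(z>.17); print("grip",plane(g,.207).mean(0), P[g].mean(0))
    sc=(x>.5)&(x<.65)&(y>-.42)&(y<.1)
    br=sc&(h>10)&(h<28)&(s>100)&(z>.25)
    nl,lab,stt,cen=cv2.connectedComponentsWithStats(br.astype(np.uint8))
    for i in range(1,nl):
        if stt[i,4]>8:
            q=P[lab==i]; t=q[q[:,2]>np.percentile(q[:,2],60)]
            print("brass",stt[i,4],"ctr",cen[i],"med",np.median(q,0),"top",np.median(t,0),q.min(0),q.max(0))
    o=sc&(h<12)&(s>150)&(z>.2); print("tip",o.sum(),np.median(P[o],0))
    st=sc&(s<60)&(v>110)&(z>.2)&(y>.01); print("hook",st.sum(),np.percentile(P[st],[2,50,98],axis=0))
    b=sc&(h>100)&(h<125)&(s>120)&(z>.008)&(z<.025); print("base",cv2.minAreaRect(plane(b,.016).astype(np.float32)))
```

```text
top
pink nozzle 14 [0.4442 0.0398]
orange nozzle 6 [ 0.4286 -0.0862]
green nozzle 16 [ 0.4275 -0.2258]
yellow nozzle 16 [ 0.4197 -0.3553]
rim ((0.48860499262809753, 0.2852769196033478), (0.1451435685157776, 0.203754261136055), 19.21536636352539)
mat ((0.49634164571762085, 0.2946878671646118), (0.20602987706661224, 0.2608516812324524), 12.810094833374023)
grip [0.4855 0.2818] [0.4855 0.2817 0.2074]
brass 128 ctr [298.1484 182.6875] med [ 0.5798 -0.0507  0.3226] top [ 0.5843 -0.0433  0.3251] [ 0.5615 -0.0684  0.3046] [ 0.6018 -0.03    0.3288]
brass 191 ctr [332.8168 184.4921] med [ 0.5783 -0.144   0.322 ] top [ 0.5856 -0.144   0.3246] [ 0.5615 -0.1662  0.2801] [ 0.5982 -0.1256  0.3299]
brass 11 ctr [280.9091 185.1818] med [ 0.5739 -0.003   0.3093] top [ 0.574  -0.003   0.3144] [ 0.572  -0.0085  0.2983] [0.5769 0.0026 0.3183]
tip 3 [ 0.5756 -0.3631  0.2853]
hook 182 [[0.5724 0.0114 0.2535]
 [0.5829 0.0432 0.2672]
 [0.594  0.0729 0.2872]]
base ((0.577460527420044, -0.16497860848903656), (0.44119375944137573, 0.1413702368736267), 89.40656280517578)
side
pink nozzle 11 [0.4422 0.0298]
oran
[... 328 characters left out ...]
0.4855 0.2567] [0.4873 0.2776 0.195 ]
brass 106 ctr [312.5566 184.9151] med [ 0.5733 -0.0683  0.3128] top [ 0.5855 -0.0671  0.3196] [ 0.5595 -0.0782  0.2861] [ 0.599  -0.0083  0.3251]
brass 178 ctr [316.8315 208.7978] med [ 0.5696 -0.1663  0.3015] top [ 0.5694 -0.1665  0.3148] [ 0.5599 -0.1736  0.2677] [ 0.5976 -0.1335  0.3216]
brass 13 ctr [329.6923 263.0769] med [ 0.5747 -0.3665  0.2841] top [ 0.573  -0.3665  0.285 ] [ 0.5698 -0.3721  0.2807] [ 0.5793 -0.3606  0.2859]
tip 8 [ 0.576  -0.3661  0.2841]
hook 59 [[0.5711 0.046  0.2552]
 [0.5775 0.0665 0.2754]
 [0.5927 0.0742 0.2862]]
base ((0.5769445896148682, -0.11254089325666428), (0.18865789473056793, 0.09957343339920044), 89.87936401367188)
```

```bash
cat >> h.py <<'E'
def look(name,save=None):
    im,d,K,R,t=cam(name)
    P,H=cloud(im,d,K,R,t)
    if save: cv2.imwrite(f"pics/{save}.png",im[:,:,::-1])
    C=-R.T@t
    def plane(uv,zz):
        uv=np.atleast_2d(uv); dd=np.stack([(uv[:,0]-K[0,2])/K[0,0],(uv[:,1]-K[1,2])/K[1,1],np.ones(len(uv))],1)@R
        return (C+dd*((zz-C[2])/dd[:,2:]))[:,:2]
    return im,P,H,plane
def uv(M): v,u=np.nonzero(M); return np.stack([u,v],1)
E
python3 - <<'E'
from h import *
cy=np.radians(19.2)
r.move_straight([.3,.42,.40],speed=.3)
r.reach([.475,.28,.40],quat(cy-np.pi/2))
r.hold(.3)
im,P,H,plane=look("wrist","w1")
h,s,v=H[...,0].astype(int),H[...,1],H[...,2]; x,y,z=np.moveaxis(P,-1,0)
print("floor z",np.nanpercentile(z,[1,5]))
reg=(x>.35)&(x<.65)&(y>.1)&(y<.42)
rim=reg&(z>.038)&(z<.058)&(s<70)&(v>130); print("rim z",np.median(z[rim]),rim.sum())
print("rim",cv2.minAreaRect(plane(uv(rim),.049).astype(np.float32)))
g=reg&(h>100)&(h<125)&(s>150)&(z>.17); print("grip",np.nanmedian(P[g],0),cv2.minAreaRect(plane(uv(g&(z>.2)),.207).astype(np.float32)))
mat=reg&(z<.02)&(v>100); print("mat",cv2.minAreaRect(plane(uv(mat),.004).astype(np.float32)))
# hook view
r.move_straight([.50,.06,.42],quat(-np.pi/2),speed=.3); r.hold(.3)
im,P,H,plane=look("wrist","w2"); np.savez("pics/w2.npz",P=P,H=H)
print(r.read_state()["time_s"],r.read_state()["eef_pos"])
E
```

```text
floor z [-0.0018 -0.0011]
rim z 0.04882471142849683 3341
rim ((0.4857228398323059, 0.2875649929046631), (0.14150218665599823, 0.20165038108825684), 19.22755241394043)
grip [0.4885 0.2882 0.2069] ((0.25702571868896484, 0.17760401964187622), (0.4243204593658447, 0.36227279901504517), 65.56498718261719)
mat ((0.4945569634437561, 0.29847103357315063), (0.20075257122516632, 0.26048150658607483), 12.814278602600098)
4.3 [0.4999 0.0608 0.4199]
```

Run:
```python
import cv2,numpy as np
a=[cv2.resize(cv2.imread(f"pics/w{i}.png"),(400,300)) for i in(1,2)]
cv2.imwrite("pics/w12.png",np.hstack(a))
```

```text
(no output)
```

View pics/w12.png

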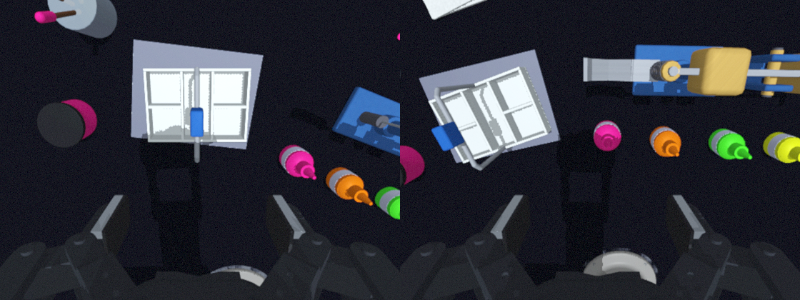

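The wrist view fits well: the rim measures 141.5×201.7 and the mat 200.8×260.5, close to the given sizes. Next I'll get the hook geometry and pick the first bottle, pinching it twice to centre it on both axes.

```bash
cat >> h.py <<'E'
CY=np.radians(19.2); CC=np.array([.487,.2873]); A=CY-np.pi/2
ex=np.array([np.cos(CY),np.sin(CY)]); ey=np.array([-ex[1],ex[0]])
class Stop(Exception): pass
def find_bottle(k,guess):
    im,P,H,plane=look("wrist"); h,s,v=H[...,0].astype(int),H[...,1],H[...,2]; a,b=HUE[k]
    M=(h>=a)&(h<=b)&(s>120)&(v>90)&(np.hypot(P[...,0]-guess[0],P[...,1]-guess[1])<.09)
    N=M&(P[...,2]>.095)&(P[...,2]<.125); B=M&(P[...,2]>.02)
    n=plane(uv(N),.108).mean(0) if N.sum()>5 else None
    print(k,"nozzle",N.sum(),n,"zmax",np.nanpercentile(P[B][:,2],99) if B.sum() else None)
    return n
def pick(k,guess):
    r.move_straight([guess[0]-.03,guess[1],.25],quat(A),speed=.35)
    command_gripper(.085,40)
    r.hold(.1); p=find_bottle(k,guess)
    if p is None: raise Stop(k+" not found")
    if np.hypot(*(p-guess))>.015: print(k,"moved by",p-guess)
    Q=quat(A+np.pi/2)
    r.move_straight([*p,.17],Q,speed=.25); r.move_straight([*p,.089],speed=.15)
    command_gripper(.028,20); w1=r.read_state()["grip_width"]; command_gripper(.06)
    r.move_straight([*p,.091],quat(A),speed=.02) if False else r.reach([*p,.089],quat(A))
    command_gripper(.02,40); w=r.read_state()["grip_width"]; print("widths",w1,w)
    if not .022<w<.034: raise Stop("bad grip %s"%w)
def place(pk):
    q=CC+ex*pk[0]*.0345+ey*pk[1]*.064
    s=r.read_state()["eef_pos"]
    r.move_straight([s[0],s[1],.325],speed=.3); r.move_straight([*q,.325],speed=.35)
    print("grip before lowering",r.read_state()["grip_width"])
    r.move_straight([*q,.16],speed=.25)
    hit=r.move_straight([*q,.0965],speed=.06,max_force=9)
    z=r.read_state()["eef_pos"][2]; print("placed hit",hit,"z",z)
    if z>.104: raise Stop("stuck")
    command_gripper(.045); r.move_straight([*q,.325],speed=.3)
E
python3 - <<'E'
from h import *
f=np.load("pics/w2.npz"); P,H=f["P"],f["H"]; h,s,v=H[...,0].astype(int),H[...,1],H[...,2]; x,y,z=np.moveaxis(P,-1,0)
br=(h>10)&(h<28)&(s>70)&(z>.28)&(x>.5); nl,lab,st,c=cv2.connectedComponentsWithStats(br.astype(np.uint8))
for i in range(1,nl):
    if st[i,4]>30: q=P[lab==i]; q=q[q[:,2]>np.percentile(q[:,2],90)-.006]; print("brass",st[i],q.min(0),q.max(0),np.median(q,0))
hk=(z>.2)&(z<.29)&(s<70)&(x>.54)&(x<.62)&(y>.0)&(y<.12); q=P[hk]; print("hook",len(q))
for a in np.arange(.01,.085,.006):
    m=q[abs(q[:,1]-a)<.003]
    if len(m)>3: print(a.round(3),len(m),"x",np.percentile(m[:,0],[3,97]),"z",np.median(m[:,2]))
try:
    pick("pink",np.array([.444,.040])); place((-1,-1))
except Stop as e: print("STOP",e)
print(r.read_state()["time_s"])
E
```

```text
brass [ 402   67   89   67 5016] [ 0.5593 -0.0679  0.3183] [ 0.5985 -0.0278  0.326 ] [ 0.5795 -0.046   0.3231]
brass [518  70  19   6  99] [ 0.5948 -0.1072  0.2992] [ 0.5982 -0.0973  0.3064] [ 0.5966 -0.1007  0.3039]
brass [365  85  28  29 438] [ 0.5713 -0.0109  0.3096] [0.5885 0.0057 0.3165] [ 0.5799 -0.0002  0.3142]
brass [514  86  46  12 470] [ 0.5813 -0.126   0.2988] [ 0.5884 -0.0967  0.3109] [ 0.5845 -0.102   0.3033]
brass [509 107  51  25 638] [ 0.5594 -0.1288  0.3005] [ 0.5751 -0.0936  0.3105] [ 0.5698 -0.1245  0.3045]
brass [505 128  18   6  94] [ 0.5579 -0.1061  0.2998] [ 0.5621 -0.0945  0.314 ] [ 0.5598 -0.0999  0.3039]
hook 3009
0.01 292 x [0.5703 0.5899] z 0.2720709452890768
0.016 239 x [0.5696 0.5903] z 0.271819141834905
0.022 235 x [0.5703 0.5903] z 0.27183494721027296
0.028 250 x [0.5699 0.5901] z 0.27047485905301405
0.034 252 x [0.5694 0.5905] z 0.2661324100827799
0.04 236 x [0.5699 0.5906] z 0.26207683014459965
0.046 223 x [0.5702 0.5908] z 0.25801343408578586
0.052 221 x [0.5697 0.5905] z 0.2560862720907814
0.058 218 x [0.5702 0.5907] z 0.2615375189061705
0.064 240 x [0.5703 0.591 ] z 0.2672374671890452
0.07 281 x [0.5704 0.591 ] z 0.277639396593038
0.076 163 x [0.5707 0.5912] z 0.28703117631752856
pink nozzle 223 [0.4453 0.0432] zmax 0.11516083631102708
widths 0.02791762409424527 0.02681504526007503
grip before lowering 0.02602976346759453
placed hit True z 0.11103848867868218
STOP stuck
13.7167
```

Run:
```python
from h import *
s=r.read_state(); print(s["contact_force"],s["torque"],s["eef_pos"],s["grip_width"])
a=look("side","s2")[0]; b=look("wrist","w3")[0]
c=cv2.resize(a[120:240,180:340],(533,400),interpolation=cv2.INTER_CUBIC)
o=np.zeros((400,800,3),np.uint8); o[:,:533]=c; o[:200,533:]=cv2.resize(b,(267,200)); cv2.imwrite("pics/s2c.png",o[:,:,::-1])
```

```text
[-0.4373  0.224  -1.3687] [-0.0267  0.0053  0.0082] [0.4746 0.2148 0.111 ] 0.026262562844766083
```

View pics/s2c.png

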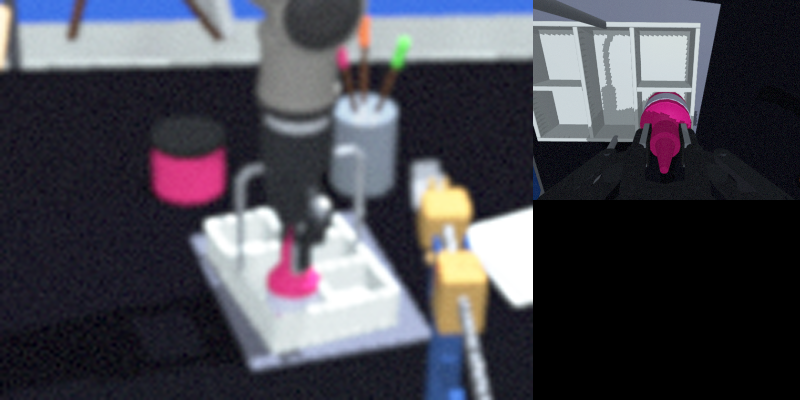

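The bottle looks to be entering the pocket and there's now only its own weight on the wrist, so the stop was a transient. I'll continue lowering.

Run:
```python
from h import *
q=r.read_state()["eef_pos"][:2]
hit=r.move_straight([*q,.0965],speed=.03,max_force=12); s=r.read_state(); print(hit,s["eef_pos"],s["contact_force"],s["torque"])
```

```text
True [0.4759 0.2149 0.1098] [ 0.9721 -1.1645  2.746 ] [ 0.2169  0.0144 -0.0382]
```

The torque (about 0.05 m on +y of the TCP) shows a finger knuckle on the handle bar, not the bottle. So I'll grip closing along the caddy's x: camera to +y for the +y pockets, turned the other way for the −y pockets.

```bash
python3 - <<'E'
s=open("h.py").read()
s=s.replace("def pick(k,guess):","def ori(pk): return quat(CY if pk[1]>0 else CY-np.pi+.25)\ndef pick(k,guess,pk):")
s=s.replace("    Q=quat(A+np.pi/2)\n","    Q=quat(A)\n")
s=s.replace("    r.move_straight([*p,.091],quat(A),speed=.02) if False else r.reach([*p,.089],quat(A))\n","    r.reach([*p,.089],ori(pk))\n")
s=s.replace("max_force=9","max_force=12")
open("h.py","w").write(s)
E
python3 - <<'E'
from h import *
q=r.read_state()["eef_pos"][:2]
try:
    r.move_straight([*q,.17],speed=.2); 
    q=CC-ex*.0345-ey*.064
    r.reach([*q,.17],ori((-1,-1))); print(r.read_state()["joint_positions"][5])
    place((-1,-1))
    print(r.read_state()["time_s"])
    pick("orange",np.array([.429,-.0862]),(1,-1)); place((1,-1))
except Stop as e: print("STOP",e,r.read_state())
print(r.read_state()["time_s"])
look("top","t3"); look("side","s3")
E
```

```text
2.8340262009431676
grip before lowering 0.026679902013143603
placed hit True z 0.09804581855991645
19.6667
orange nozzle 25 [ 0.4287 -0.0826] zmax 0.111743299954554
widths 0.028061199174830746 0.02646060930900588
grip before lowering 0.026672122558869086
placed hit True z 0.0982063466830176
30.9417
```

Run:
```python
from h import *
try:
    pick("green",np.array([.427,-.2245]),(1,1)); place((1,1))
    pick("yellow",np.array([.419,-.355]),(-1,1)); place((-1,1))
except Stop as e: print("STOP",e,r.read_state())
print(r.read_state()["time_s"])
r.reach([.475,.28,.40],quat(A)); r.hold(.2)
im,P,H,plane=look("wrist","w4"); h,s,v=H[...,0].astype(int),H[...,1],H[...,2]; x,y,z=np.moveaxis(P,-1,0)
reg=(x>.35)&(x<.65)&(y>.1)&(y<.42)
print("rim",cv2.minAreaRect(plane(uv(reg&(z>.038)&(z<.054)&(s<60)&(v>130)),.049).astype(np.float32)))
g=reg&(h>100)&(h<125)&(s>150)&(z>.195)&(z<.215); print("grip",cv2.minAreaRect(plane(uv(g),.207).astype(np.float32)))
for k,(a,b) in HUE.items():
    M=reg&(h>=a)&(h<=b)&(s>120)&(z>.1)&(z<.14); p=P[M]; print(k,M.sum(),(np.median(p[:,:2],0)-CC)@np.stack([ex,ey],1),p[:,2].max())
```

```text
green nozzle 229 [ 0.4266 -0.224 ] zmax 0.114932089600701
widths 0.02811182425548572 0.0266757914241666
grip before lowering 0.02678664466332837
placed hit True z 0.09802016088527568
yellow nozzle 232 [ 0.4026 -0.386 ] zmax 0.11493587252301853
yellow moved by [-0.0164 -0.031 ]
widths 0.02784277608609432 0.02647970447344022
grip before lowering 0.02703667499961374
placed hit True z 0.09799139420436533
56.4583
rim ((0.4837539792060852, 0.2888685464859009), (0.14281512796878815, 0.20164069533348083), 18.392053604125977)
grip ((0.48609817028045654, 0.2893386483192444), (0.03560130298137665, 0.015391667373478413), 19.244144439697266)
pink 105 [-0.0339 -0.0586] 0.12519651055940956
orange 66 [ 0.0325 -0.0576] 0.12271502694479236
green 125 [0.0329 0.0613] 0.12570571998457977
yellow 123 [-0.035   0.0637] 0.12550162957456235
```

View pics/w4.png

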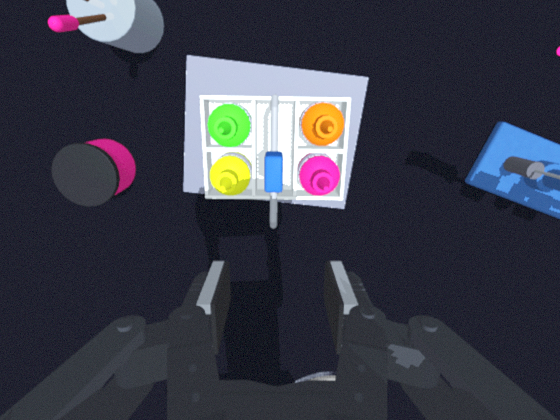

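All four bottles stand in their pockets (the pushed yellow one was found and taken from its new place). Now I'll lift the caddy, weigh it with the wrist sensor, and hang it.

Run:
```python
from h import *
g=np.array([.4865,.289])
r.move_straight([*g,.30],quat(CY),speed=.3); command_gripper(.075)
f0=r.read_state()["contact_force"]
print("down hit",r.move_straight([*g,.207],speed=.15,max_force=15))
command_gripper(.02,90); s=r.read_state(); print("w",s["grip_width"],s["eef_pos"])
if not .03<s["grip_width"]<.042: raise SystemExit
r.move_straight([*g,.25],speed=.06)
r.move_straight([*g,.35],speed=.15); r.hold(.5)
s=r.read_state(); print("dF",s["contact_force"]-f0,"mass",-(s["contact_force"]-f0)[2]/9.81,"torque",s["torque"],"w",s["grip_width"])
r.move_straight([.56,.22,.35],quat(0),speed=.15); r.hold(.3)
im,P,H,plane=look("top","t5"); look("side","s5")
print(r.read_state()["time_s"])
t=cv2.imread("pics/t5.png")[120:270,150:350]; q=cv2.imread("pics/s5.png")[80:260,200:440]
cv2.imwrite("pics/m5.png",np.hstack([cv2.resize(t,(400,300)),cv2.resize(q,(400,300))]))
```

```text
down hit False
w 0.034473327095056135 [0.4863 0.2889 0.2081]
dF [ 0.1995 -0.8993 -7.1318] mass 0.7269900805551708 torque [ 0.0364 -0.0214  0.0372] w 0.03437450530396893
64.75
```

View pics/m5.png

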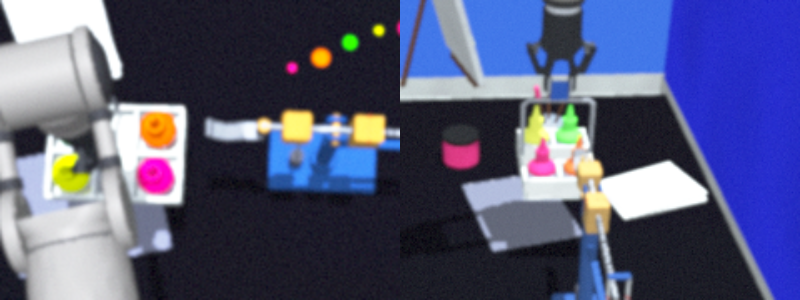

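The caddy hangs level in the grip and weighs about 0.73 kg, which means roughly 0.155 m of poise travel. Now hanging it.

Run:
```python
from h import *
X,Y=.580,.050
r.move_straight([X,Y,.35],quat(0),speed=.12); r.hold(.5)
f0=r.read_state()["contact_force"]
r.move_straight([X,Y,.30],speed=.06)
for z in (.285,.275,.268,.262,.258):
    r.move_straight([X,Y,z],speed=.04); r.hold(.3); f=(r.read_state()["contact_force"]-f0); print(z,f)
    if f[2]>6.2 or abs(f[0])>8 or abs(f[1])>8: break
look("side","s6")
print(r.read_state()["time_s"])
t=cv2.imread("pics/s6.png")[100:300,230:400]
cv2.imwrite("pics/m6.png",cv2.resize(t,(510,600)))
```

```text
0.285 [ 0.4739 -6.3394  2.1779]
0.275 [ -0.5777 -11.1593   4.9711]
69.3833
```

View pics/m6.png

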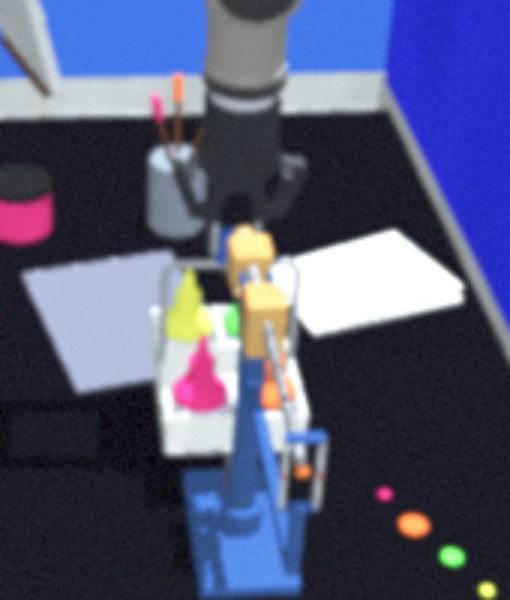

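A side force of −11 N on the tool: as the hook end sinks, the seat swings about 7 mm towards the pivot. I'll follow it in −y while lowering.

Run:
```python
from h import *
X=.580; f0=np.array(r.read_state()["contact_force"]); print(f0)
y,z=r.read_state()["eef_pos"][1:]
y=.050;z=.275
for i in range(14):
    f=r.read_state()["contact_force"]
    if abs(f[1]+.7)>1.5: y+=.002*np.sign(f[1]+.7)
    elif f[2]<-.8 : z-=.003
    else: break
    r.move_straight([X,y,z],speed=.03); r.hold(.15); print(y.round(4) if hasattr(y,'round') else y,round(z,4),r.read_state()["contact_force"])
```

```text
[-1.9108 -9.8924 -0.9343]
0.048 0.275 [-0.6515 -7.6652 -1.2586]
0.046 0.275 [-1.0705 -5.5953 -2.6603]
0.044 0.275 [ 0.3369 -3.3279 -3.7364]
0.042 0.275 [-0.1478  1.0857 -5.3747]
0.044 0.275 [ 0.6254 -2.4012 -2.8923]
0.042 0.275 [-0.2738  0.5376 -4.9016]
0.042 0.272 [ 0.6042 -1.953  -3.0647]
0.042 0.269 [ 0.4092 -3.2861 -2.4538]
0.04 0.269 [ 1.4004  2.0004 -3.7785]
0.042 0.269 [-0.4822 -3.1556 -2.7419]
0.04 0.269 [ 0.1982  3.0985 -2.9256]
0.042 0.269 [-1.1898 -2.9877 -4.0104]
0.04 0.269 [-0.2564  3.7345 -4.5965]
0.042 0.269 [-0.4868 -3.7735 -2.8531]
```

Run:
```python
from h import *
X=.580;y=.041
for z in(.266,.263,.261):
    r.move_straight([X,y,z],speed=.03); r.hold(.2); f=r.read_state()["contact_force"]; print(z,f)
    if f[2]>-1.2: break
command_gripper(.06); r.hold(.3)
p=r.read_state()["eef_pos"]; print(p,r.read_state()["contact_force"])
r.move_straight([p[0],p[1],.30],speed=.1); r.move_straight([p[0],p[1]+.01,.40],speed=.2)
r.hold(2); print(r.read_state()["time_s"])
im=look("side","s7")[0]; look("top","t7")
t=cv2.imread("pics/s7.png")[120:290,230:370]; q=cv2.imread("pics/t7.png")[150:280,240:430]
cv2.imwrite("pics/m7.png",np.hstack([cv2.resize(t,(350,425)),cv2.resize(q,(440,425))]))
```

```text
0.266 [-0.8628 -3.2914 -2.5711]
0.263 [-0.415  -5.3216  0.0421]
[0.58   0.0411 0.263 ] [-0.7414 -0.2679  0.3886]
79.725
```

View pics/m7.png

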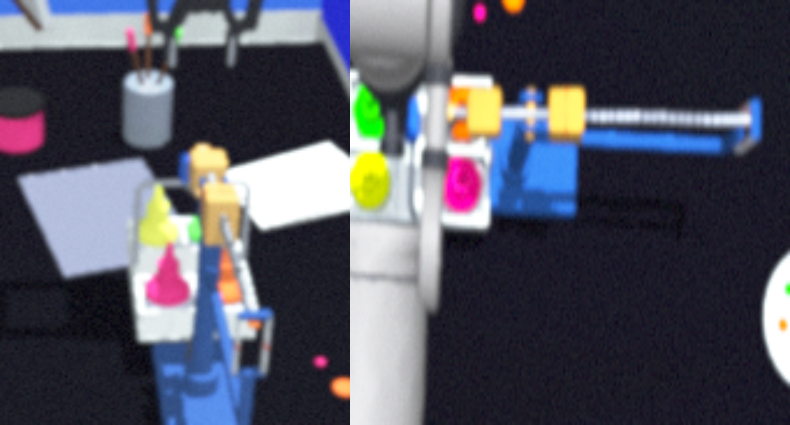

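Hung and let go; the tip is against the top of the guard, so the beam is on its hook-side stop. Next: measure the poise, grip it across the beam and slide it to about 0.153.

```bash
cat >> h.py <<'E'
def brass():
    im,P,H,plane=look("wrist"); h,s=H[...,0].astype(int),H[...,1]; x,y,z=np.moveaxis(P,-1,0)
    return P[(h>10)&(h<28)&(s>70)&(z>.29)&(z<.37)&(x>.55)&(x<.61)]
def poise(ylo,yhi):
    q=brass(); q=q[(q[:,1]>ylo)&(q[:,1]<yhi)]; t=q[q[:,2]>np.percentile(q[:,2],90)-.006]
    print("poise top",len(t),"x",np.percentile(t[:,0],[2,98]),"y",np.percentile(t[:,1],[2,98]),"z",np.median(t[:,2])); return t
def beam_angle(save=None):
    # tip (orange) height in the side view, cast across onto the beam plane x=.580
    im,d,K,R,t=cam("side"); H=cv2.cvtColor(im,cv2.COLOR_RGB2HSV); h,s,v=H[...,0].astype(int),H[...,1],H[...,2]
    if save: cv2.imwrite(f"pics/{save}.png",im[:,:,::-1])
    M=np.zeros(h.shape,bool); M[215:285,315:350]=True
    M&=(h>=3)&(h<=14)&(s>140)&(v>120)
    p=uv(M).mean(0); C=-R.T@t; dd=R.T@np.array([(p[0]-K[0,2])/K[0,0],(p[1]-K[1,2])/K[1,1],1])
    X=C+dd*((-.356-C[1])/dd[1])   # plane y = tip
    return M.sum(),p,X,(X[2]-.3)/.258
E
python3 - <<'E'
from h import *
print("beam",beam_angle())
r.move_straight([.58,-.10,.42],quat(0),speed=.3); r.move_straight([.58,-.19,.42],speed=.3); r.hold(.1)
t=poise(-.19,-.115)
print(r.read_state()["time_s"])
# side view reference at start for beam check
f=np.load("pics/side0.npz")["im"]; H=cv2.cvtColor(f,cv2.COLOR_RGB2HSV); h,s,v=H[...,0].astype(int),H[...,1],H[...,2]
M=(h>=3)&(h<=14)&(s>140)&(v>120); M[:215]=0;M[285:]=0;M[:,:315]=0;M[:,350:]=0; print(M.sum(),uv(M).mean(0))
R_=(h>172)|(h<3); R_&=(s>120); R_[:215]=0;R_[285:]=0;R_[:,:315]=0;R_[:,350:]=0; print("red",R_.sum(),uv(R_)[:20])
E
```

```text
beam (np.int64(62), array([321.8226, 232.129 ]), array([ 0.551 , -0.356 ,  0.3689]), np.float64(0.267119595931187))
poise top 2281 x [0.5604 0.5946] y [-0.1614 -0.1235] z 0.32889775301780083
81.1333
22 [329.5    263.3636]
red 0 []
```

```bash
cat >> h.py <<'E'
def slope(yc):
    r.hold(.05); im,P,H,plane=look("wrist"); x,y,z=np.moveaxis(P,-1,0)
    m=(abs(x-.5785)<.004)&(z>.26)&(z<.335)&(y<-.14)&(y>-.335)&(abs(y-yc)>.03)
    q=P[m]
    for _ in range(4):
        c=np.polyfit(q[:,1],q[:,2],1); e=q[:,2]-np.polyval(c,q[:,1]); q=q[abs(e)<max(.003,1.5*e.std())]
    return len(q),-c[0],np.polyval(c,-.1)
def tip():
    im,d,K,R,t=cam("side"); P,H=cloud(im,d,K,R,t); h,s,v=H[...,0].astype(int),H[...,1],H[...,2]
    M=(h<=14)&(s>130)&(v>100)&(P[...,1]<-.335)&(P[...,1]>-.4)&(P[...,2]>.24)&(P[...,2]<.34)&(abs(P[...,0]-.577)<.03)
    return M.sum(),uv(M).mean(0),np.median(P[M],0)
E
python3 - <<'E'
from h import *
print("stop slope",slope(-.1425),"tip",tip())
x,y=.578,-.1425
r.move_straight([x,y,.40],speed=.3); command_gripper(.06,20)
print(r.move_straight([x,y,.336],speed=.15,max_force=10))
command_gripper(.02,25); s=r.read_state(); print(s["grip_width"],s["contact_force"])
for d in (.04,.08,.12,.138):
    r.move_straight([x,y-d,.336+.1*min(d,.125)],speed=.08); s=r.read_state(); print(d,s["grip_width"],s["contact_force"])
command_gripper(.06); p=r.read_state()["eef_pos"]; r.move_straight([p[0],p[1],.40],speed=.2)
r.move_straight([.58,-.20,.43],speed=.3); r.hold(2.5)
t=poise(-.34,-.2); print("slope",slope(np.median(t[:,1])),"tip",tip(),r.read_state()["time_s"])
look("side","s8"); look("wrist","w8")
q=cv2.imread("pics/s8.png")[150:300,230:370]
cv2.imwrite("pics/m8.png",np.hstack([cv2.resize(q,(350,375)),cv2.resize(cv2.imread("pics/w8.png"),(450,375))]))
E
```

```text
stop slope (1069, np.float64(0.10071033900013249), np.float64(0.3078455216635803)) tip (np.int64(6), array([331.8333, 249.3333]), array([ 0.5761, -0.3668,  0.3259]))
False
0.0357870604762414 [-2.3493 -0.882   6.0662]
0.04 0.03521418346709108 [-3.8906 -0.8569  5.8273]
0.08 0.03562276314422672 [-6.5788 -0.5275  3.9592]
0.12 0.03502697095253331 [-8.1142 -1.2323  0.5772]
0.138 0.035573192044088486 [-8.7297 -1.884  -0.5682]
poise top 340 x [0.5573 0.5929] y [-0.3039 -0.2641] z 0.30698644628608296
slope (793, np.float64(-0.08596076055104537), np.float64(0.3084108197326106)) tip (np.int64(12), array([329.5, 265. ]), array([ 0.5738, -0.3661,  0.2782])) 88.9583
```

View pics/m8.png

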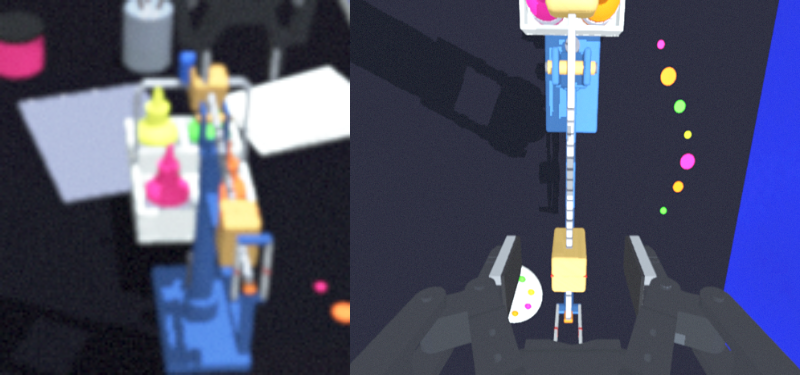

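The slope fit reads +0.101 on the stop, as it should, and now −0.086: about 17 mm too far out. I'll correct inward.

```bash
cat >> h.py <<'E'
def shift(dy,t,sl):
    x=.5*(np.percentile(t[:,0],2)+np.percentile(t[:,0],98)); y=.5*(np.percentile(t[:,1],2)+np.percentile(t[:,1],98)); z=np.median(t[:,2])
    r.move_straight([x,y,.39],speed=.3); command_gripper(.055,20)
    r.move_straight([x,y,z+.008],speed=.12,max_force=10)
    command_gripper(.02,20); print("w",r.read_state()["grip_width"])
    r.move_straight([x+.017*dy,y+dy,z+.008+.5*abs(dy)*0],speed=.04)
    command_gripper(.055); p=r.read_state()["eef_pos"]; r.move_straight([p[0],p[1],.40],speed=.2)
    r.move_straight([.58,-.20,.43],speed=.3); r.hold(2.6)
    t=poise(-.34,-.2); s=slope(np.median(t[:,1])); print("slope",s,"tip",tip(),r.read_state()["time_s"]); return t,s
E
python3 - <<'E'
from h import *
t=poise(-.34,-.2); t,s=shift(.0175,t,0)
if .1>abs(s[1])>.014: shift(s[1]*-.2,t,0)
E
```

```text
poise top 339 x [0.5572 0.5928] y [-0.3036 -0.2642] z 0.30704790739601967
w 0.035457159865284034
poise top 427 x [0.5575 0.593 ] y [-0.2851 -0.2457] z 0.3202983668916784
slope (818, np.float64(-0.018506792602699343), np.float64(0.30820145334322524)) tip (np.int64(15), array([330.4667, 259.6667]), array([ 0.5757, -0.3665,  0.2945])) 95.55
w 0.03540740258339124
poise top 471 x [0.5576 0.5934] y [-0.2808 -0.2417] z 0.32258257601113527
slope (888, np.float64(-0.006088821926119238), np.float64(0.3082936908005792)) tip (np.int64(16), array([330.25  , 258.3125]), array([ 0.5743, -0.3666,  0.2984])) 101.4083
```

The beam is at −0.006 rad and the tip at z ≈ 0.298, so it is balanced. I'll hold with the hand off, recheck, then view and locate the grip.

Run:
```python
from h import *
r.hold(3.5); print(slope(-.26),r.read_state()["contact_force"])
r.move_straight([.54,.05,.42],quat(-np.pi/2),speed=.3); r.hold(.2)
im,P,H,plane=look("wrist","w9"); h,s,v=H[...,0].astype(int),H[...,1],H[...,2]
x,y,z=np.moveaxis(P,-1,0); g=(h>100)&(h<125)&(s>140)&(z>.22)&(z<.32)&(x>.5)&(x<.65)&(y>-.02)&(y<.12)
q=P[g]; zt=np.percentile(q[:,2],80); print("grip",len(q),"z",zt,cv2.minAreaRect(plane(uv(g&(z>zt-.006)),zt).astype(np.float32)),r.read_state()["time_s"])
cv2.imwrite("pics/w9s.png",cv2.resize(im,(420,315))[:,:,::-1])
```

```text
(934, np.float64(-0.0055848797834705585), np.float64(0.30822506273465455)) [-0.033  -0.1215 -0.0602]
grip 983 z 0.2761813262514446 ((0.5802262425422668, 0.04756952077150345), (0.016977112740278244, 0.03436597064137459), 89.59309387207031) 107.025
```

View pics/w9s.png

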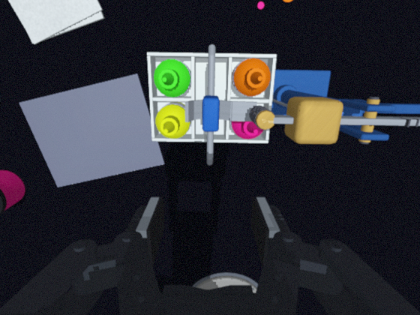

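Balanced for over 5 s. The grip is at (0.580, 0.0476), top at 0.276. Now I'll lift the caddy off and set it back on the mat.

Run:
```python
from h import *
g=[.580,.0476]
r.move_straight([*g,.36],quat(0),speed=.25); command_gripper(.065)
print(r.move_straight([*g,.278],speed=.1,max_force=12)); command_gripper(.02,90); s=r.read_state(); print(s["grip_width"],s["contact_force"])
if not .03<s["grip_width"]<.042: raise SystemExit
z0=s["eef_pos"][2]
r.move_straight([g[0],.052,z0+.03],speed=.05); print(r.read_state()["contact_force"])
r.move_straight([g[0],.052,.365],speed=.08); r.hold(.3); s=r.read_state(); print(s["contact_force"],s["torque"],s["grip_width"])
r.move_straight([.56,.22,.365],speed=.15)
M=[.4946,.2985]; a=np.radians(12.81)
r.move_straight([*M,.32],quat(a),speed=.15); r.hold(.3)
r.move_straight([*M,.225],speed=.12)
f0=r.read_state()["contact_force"]
hit=r.move_straight([*M,z0-.276+.207-.001],speed=.03,max_force=8); s=r.read_state(); print(hit,z0,s["eef_pos"],s["contact_force"])
command_gripper(.065); r.move_straight([*M,.36],speed=.2)
r.reach([.475,.28,.42],quat(A)); r.hold(.2)
im,P,H,plane=look("wrist","w10"); x,y,z=np.moveaxis(P,-1,0); h,s,v=H[...,0].astype(int),H[...,1],H[...,2]
reg=(x>.35)&(x<.65)&(y>.1)&(y<.45)
m=reg&(z>.036)&(z<.056)&(s<60)&(v>130); print("rim z",np.median(z[m]),cv2.minAreaRect(plane(uv(m),.049).astype(np.float32)))
print(r.read_state()["time_s"])
cv2.imwrite("pics/w10s.png",cv2.resize(im,(420,315))[:,:,::-1])
```

```text
False
0.034313044772526384 [ 0.8412 -0.4275 -0.4432]
[-0.847  -0.188  -5.4677]
[ 0.2988 -0.3249 -5.2871] [ 0.0521 -0.013   0.0385] 0.03406840830178742
True 0.27834201223439287 [0.4948 0.2976 0.2111] [ 0.2993 -3.5184  4.2388]
rim z 0.04881558039312062 ((0.49376609921455383, 0.2964761555194855), (0.14283904433250427, 0.20162490010261536), 11.888620376586914)
119.0167
```

View pics/w10s.png

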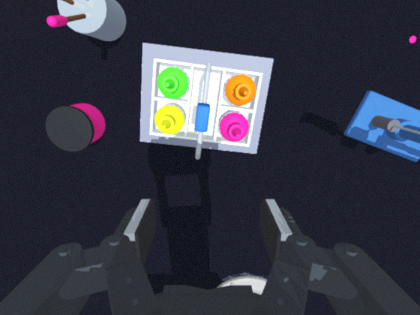

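The caddy is square on the mat (rim 0.8 mm / 2 mm off its centre) with all four bottles standing. Now I'll slide the poise home.

Run:
```python
from h import *
r.move_straight([.58,-.05,.43],quat(0),speed=.35); r.move_straight([.58,-.20,.43],speed=.35); r.hold(.1)
t=poise(-.34,-.2); print(slope(-.262))
x=.5*(np.percentile(t[:,0],2)+np.percentile(t[:,0],98)); y=.5*(np.percentile(t[:,1],2)+np.percentile(t[:,1],98)); z=np.median(t[:,2])
r.move_straight([x,y,.38],speed=.3); command_gripper(.055,20)
r.move_straight([x,y,z+.008],speed=.12,max_force=10); command_gripper(.02,25); print(r.read_state()["grip_width"])
d=-.15-y
r.move_straight([x+.017*d,y+d,z+.008+.1*d],speed=.08); print(r.read_state()["contact_force"])
d2=-.120-y
print("stop",r.move_straight([x+.017*d2,y+d2,.334],speed=.03,max_force=9),r.read_state()["eef_pos"],r.read_state()["contact_force"])
command_gripper(.055); p=r.read_state()["eef_pos"]; r.move_straight([p[0],p[1],.40],speed=.2)
r.move_straight([.58,-.20,.43],speed=.3); r.hold(2.6); poise(-.2,-.115); print(slope(-.13),tip(),r.read_state()["time_s"])
```

```text
poise top 291 x [0.5576 0.5932] y [-0.2826 -0.2427] z 0.30626419683155637
(853, np.float64(-0.10216612340969963), np.float64(0.3086503505298782))
0.03524193487374648
[ 2.9879 -0.2055  6.6723]
stop True [ 0.5782 -0.139   0.3283] [-0.3349  2.0016  1.7808]
poise top 1019 x [0.5601 0.5908] y [-0.1577 -0.1185] z 0.3238918426328579
(1017, np.float64(-0.024239944551924228), np.float64(0.3084017522679467)) (np.int64(14), array([330.1429, 259.9286]), array([ 0.574 , -0.3675,  0.2949])) 129.3
```

The poise is still about 5 mm short (slope −0.024), so I'll grip it again and push it to the end stop.

Run:
```python
from h import *
x,y,z=.577,-.138,.324
r.move_straight([x,y,.38],speed=.3); command_gripper(.055,20)
r.move_straight([x,y,z+.009],speed=.12,max_force=10); command_gripper(.02,25); print(r.read_state()["grip_width"])
print("stop",r.move_straight([x,y+.012,z+.010],speed=.02,max_force=14),r.read_state()["eef_pos"],r.read_state()["contact_force"])
command_gripper(.055); p=r.read_state()["eef_pos"]; r.move_straight([p[0],p[1],.40],speed=.2)
r.move_straight([.58,-.20,.43],speed=.3); r.hold(2.6); poise(-.2,-.1); print(slope(-.13),tip(),r.read_state()["time_s"])
look("top","t11"); look("side","s11")
a=[cv2.resize(cv2.imread(f"pics/{n}.png"),(400,300)) for n in("t11","s11")]; cv2.imwrite("pics/m11.png",np.hstack(a))
```

```text
0.035333773421591344
stop True [ 0.5782 -0.1334  0.3349] [ 1.6682 -2.6228  0.4276]
poise top 821 x [0.5602 0.5916] y [-0.1522 -0.1131] z 0.32492699085341026
(1052, np.float64(0.0016423308230905506), np.float64(0.308116381173918)) (np.int64(12), array([330.3333, 258.    ]), array([ 0.5739, -0.3691,  0.3012])) 135.2167
```

View pics/m11.png

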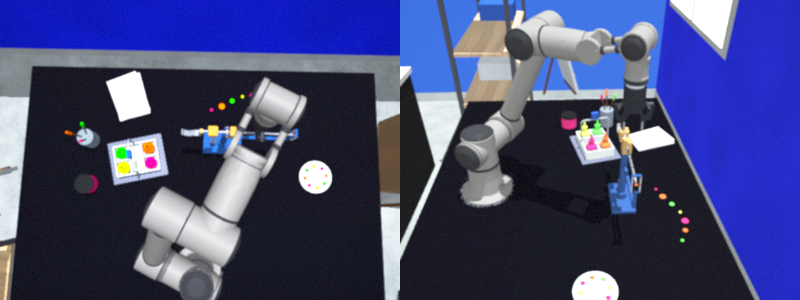

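The beam is level (0.002), the poise is home, the caddy is on its mat with four bottles, and the jar, tub and palette look where they were. Handing in.

```bash
python3 -c "
from workcell import r
print(r.finish_job())"
```

```text
the job is handed in; nothing more can be done
None
```

The job is handed in: all four bottles were weighed in the caddy (about 0.73 kg by the wrist sensor) with the beam balanced hands-off for over 5 s, then the caddy went back square on its mat, the poise home with the beam level, and the jar, palette and tub were left alone; the hand-in returned no verdict.

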